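# Feed two mixing balls from the rotary feeder

## Robot

A 6-joint arm with a two-finger parallel gripper is mounted at the origin on a cart in front of the work surface, level with it; the furniture and walls round the work are solid. World frame = base frame: x ahead of the robot, y to its left, z up, the work surface at z = 0. Lengths are in m, angles in rad, forces in N, time in s.
With the tool pointing down it reaches from about 0.325 to 0.875 m from the base axis. Payload 4.4 kg.
Tool frame: the origin (TCP) lies at the very end of the fingers, on their centre line; the grasp point (between the pads) lies arm.tcp_to_grasp behind it (arm.tcp_to_grasp is the distance from the TCP to the grasp point, in m); z points along the fingers, y is the direction in which the jaws open and shut (so a half turn about z gives the same grasp; the last joint's range is limited). The gripper opens to 85 mm and grips with 20 to 120 N. Pads are 22 mm wide; open, the fingers measure 114 mm over their backs; the gripper's body (76 mm by 85 mm) begins 54 mm behind the grasp point. The pads swing forward as they close: fully open they stand 13 mm farther back than shut.
Start: joints at [-1.405, 0.207, 1.542, -0, 1.393, -0.15], TCP at [0.179, -0.546, 0.231] pointing down, gripper open.
Joint ranges: [-2.73, 2.73], [-0.86, 2.22], [0.23, 2.46], [-1.11, 4.25], [0.08, 2.63], [-2.82, 2.82]. Speed limits (rad/s): [2.79, 2.79, 3.14, 3.14, 3.14, 3.14].

## Interface

Orientations are given as a unit quaternion [x, y, z, w].
In Python, from cell import arm, cams, sign_off gives the robot as it stands.
- The arm moves only by the tool move_arm, never from a script. Its argument "rows" is text: rows parted by semicolons, each of 4 numbers parted by spaces: the shift along the world's x, y, z in mm, then the turn about the world's z in degrees. A call has exactly 5 rows; each row is the pose to reach, as a shift and turn from the pose commanded when the call began; what a row does not reach only later rows make up. A row lasts 1/10 s, in which the tool goes at most 50 mm and 8.59 degrees, less where a joint would pass 70% of its speed; a pose out of reach is approached as far as the arm can. A call with a gripper value outside its range is refused whole. "gripper" is the finger opening in mm, from 0 to 85.4, set as the call begins (left out, the last holds). The fingers move at their own pace and stop on an object; the grip force is fixed at half the most. Time passes only in rows, so rows that repeat a pose let the fingers close, or fill a call up. It gives the time, the measured TCP pose, the force and the opening at its end, in the units of the state.
- arm.read_state(): the state, without advancing time (a new reading comes with each control period).
- cams.grab_frame(name): name is "scene" or "top" or "wrist"; returns the picture (384x512x3 uint8, red, green, blue); there is no depth.
- cams.calibration(name): a dict with "intrinsics" (3x3 intrinsics, pixels), "eye" and "attitude" of the camera in the world; the wrist camera has in their place "mount" (4x4, takes a point from camera to tool coordinates, whose origin is the TCP and whose axes are the flange's). Camera axes: x right, y down, z forward; pixel columns grow to the right and rows downward; lengths in m; the calibration is good to about 2 mm. A picture is of the moment at which its call begins: read the wrist's pose just before it. calibration takes no time and is no camera call.
- sign_off(): hands the job in, once; it reports no verdict.
The state is a dict: "t": time; "joints": joint angles; "joint_velocities": joint speeds; "joint_torque": joint torques, N m; "position": TCP position; "eef_rot": TCP orientation; "wrist_force": force on the tool from outside, world axes, zero at the start; "moment": the same for the moment, N m; "gripper_width": finger opening in m.
Only numpy, scipy, OpenCV 4.12 (cv2) and the standard library are available. Lean on these libraries where they do the work, as an engineer would, in place of code of your own. Each camera call takes 0.05 s, during which the arm holds its last target. There are 200 camera calls.

## Task

Feed two steel mixing balls from the ball feeder into the cup under its spout: tip up the clear guard, throw the gate lever beneath it right over to the rear and let the guard drop shut again. Then push the spokes of the star handle round slowly, top towards the front, so that the balls drop into the cup one after the other, and stop after the second so that the other two stay in the drum. Do not handle the balls, and leave the cup and the things lying about where they are.

Things in the scene. Friction and masses are not known exactly. Their poses are not given: they have to be found in the camera images.
- feeder: Bench-top ball feeder, fixed, yawed up to 15 degrees. Origin on the table below the drum's middle; z up; -x is its front (spout, cup), +y left along the drum axis. In its axes (mm): housing radius 58, y -28 to 28, axis at x 0, z 135; chute and spout x -115 to -52, y -19 to 19, top z 133; lever post x -124 to -34, y -142 to -88, flat top z 137; bare shaft 6 thick joins them at x -82, z 131.
- drum (a joint): Drum angle, rad; grows as the top moves to the front (-x): the feeding direction. 0 = a spoke straight up; the 6 spokes (60 deg apart) line up with the dividers between the pockets. A ball rolls out once the divider under it dips just below level at the front: ball1 at about 0.55-0.65, ball2 at 1.6-1.7, ball3 at 2.65-2.75. Starts at 0 to 0.24. Stays where left; 1-3 N on a spoke turns it.
- star_center (a point): Centre of the star handle on the drum's left end (feeder axes x 0, y 58, z 135 mm); its axes are the feeder's. Six bare steel spokes, 8 mm thick, in the upright plane through this point square to the drum axis, reach from the hub (radius 17) to radius 90. The housing ends 30 mm to the -y side of this plane; above and beyond is free.
- drum_center (a point): Middle of the drum, on its axis (feeder axes 0, 0, 135 mm). One ball to a pocket, between the hub (radius 28) and the clear housing (inner radius 54).
- gate_lever (a joint): Gate lever, rad. 0 = leaning 25 deg to the front (-x), flap hanging shut across the chute, which holds back any ball; grows as the lever's top swings to the rear (+x); 1.4 = end stop, leaning 55 deg to the rear, gate open. Stays where left; 2 to 3 N near the tip moves it.
- lever_pivot (a point): Point on the gate shaft at the lever (feeder axes -82, -115, 131 mm), 6 mm below the post's top; its axes are the feeder's. The lever is a 7 mm rod with an 11 mm ball end, 39 mm long overall from this point, swinging in the upright plane along feeder x.
- lever_tip (a point): Centre of the 11 mm ball at the lever's end, under the guard at the start.
- guard (a joint): Guard angle, rad. 0 = shut over the lever; grows as its front end rises and it tips to the rear; 1.66 = laid back against its stop. Beyond about 0.7 its own weight carries it back and it stays open; pushed forward to below about 0.65 it drops shut by itself. About 60 g, moves freely.
- guard_hinge (a point): Middle of the guard's hinge (along y) at the rear of the post's top (feeder axes -46, -115, 139 mm); its axes are the feeder's. The guard is a clear cover with roof, front and sides: shut, it lies 2 to 70 mm in front of the hinge, 42 wide, roof top 43 above it. Fully open, its roof's edge stands 66 mm above and 49 behind the hinge, outer face to the rear, to be pushed forward again from behind.
- guard_fin (a point): Centre of the steel fin on the guard's roof, 26 mm wide along y, 4 thick, 23 high. Shut, it stands 6 mm in front of the hinge, its top 66 above it; pushing it to the rear tips the guard open. With the guard fully open it points to the rear, its end 66 mm behind the hinge and about level with it.
- cup: Clear mixing cup, 66 mm across the rim, 75 high, loose on the table, its rim 8 mm below the spout; origin at the centre of its underside, z up.
- spout_mouth (a point): Centre of the spout's lower opening, 83 mm above the table, over the cup.
- tape_center (a point): Centre of the orange tape measure, 66x78x38 mm, a bystander on the table.
- pot_center (a point): Centre of a small paint pot, 61x50x55 mm, a bystander behind the feeder.
- rock_center (a point): Centre of a plaster rock casting, 47x56x29 mm, a bystander behind the feeder.
- ball1_center (a point): Centre of a loose 18 mm, 24 g steel mixing ball in a pocket of the drum: the first to drop.
- ball2_center (a point): Centre of a loose 18 mm, 24 g steel mixing ball in a pocket of the drum: the second to drop.
- ball3_center (a point): Centre of a loose 18 mm, 24 g steel mixing ball in a pocket of the drum: the third in line, which must stay.
- ball4_center (a point): Centre of a loose 18 mm, 24 g steel mixing ball in a pocket of the drum: the last in line, which must stay.
There are look-alikes about, which are no part of the job. What is shaped like the cup but brown or green is not meant.

How it is judged:
By the outcome, as a careful person would: the job done as asked, in the order asked, and still so for the second after the job is handed in, with the robot touching nothing.
It also fails if it takes over 51 s, if anything falls off the work surface, if the arm or the gripper's body presses on something with over 40 N, if the wrist force passes 120 N, or if a joint passes its speed limit or range.

## Working session

There is one attempt and no reset: what is moved stays moved. The work goes in short steps, Python scripts to look and compute and a tool call to move; the robot and the scene stay as the last step left them, time stands still between calls to the robot, and variables do not carry over. Pictures are saved under pics/ and viewed, about 8 in all and at most 12, crops included, and the job is handed in when it is done.

Besides the shell and the picture viewer there is one more tool, called after "Call:" by a JSON object that holds its "op" and its "data", one argument or row to a line. move_arm: Moves the arm, as the interface text tells. Its arguments: {"type":"object","properties":{"rows":{"type":"string"},"gripper":{"type":"number"}},"required":["rows"]}

```bash
mkdir -p pics; python3 - <<'E'
from cell import arm,cams
import cv2,numpy as np
s=arm.read_state();print(s['t'],s['position'],s['eef_rot'],s['gripper_width'],arm.tcp_to_grasp)
for n in("scene","top"):
    f=cams.grab_frame(n);cv2.imwrite(f"pics/{n}0.png",f[:,:,::-1]);c=cams.calibration(n);print(n,c)
a=cv2.imread("pics/scene0.png");b=cv2.imread("pics/top0.png")
print(cams.calibration("wrist"))
E
```

```text
0.0 [ 0.17898745 -0.54560245  0.23008574] [ 9.87477982e-01  1.57752446e-01 -1.51484901e-05 -1.18342199e-03] 0.0857290885650675 0.0187
scene {'intrinsics': array([[405.62961319,   0.        , 258.21690511],
       [  0.        , 405.62961319, 192.06104359],
       [  0.        ,   0.        ,   1.        ]]), 'eye': array([-0.04325669,  0.88315601,  0.79498719]), 'attitude': array([-0.28512478,  0.83424777, -0.44483015,  0.15767263])}
top {'intrinsics': array([[415.34672798,   0.        , 258.67104945],
       [  0.        , 415.34672798, 192.44423422],
       [  0.        ,   0.        ,   1.        ]]), 'eye': array([0.41516633, 0.06796429, 1.19730113]), 'attitude': array([-0.69836727,  0.71160035, -0.05333251,  0.05535102])}
{'intrinsics': array([[278.70671121,   0.        , 260.43414674],
       [  0.        , 278.70671121, 187.91892316],
       [  0.        ,   0.        ,   1.        ]]), 'mount': array([[ 8.08649629e-04, -9.65277986e-01, -2.61223575e-01,
         6.66865706e-02],
       [ 9.99999597e-01,  6.78537140e-04,  5.88278984e-04,
        -5.80624748e-04],
       [-3.90602856e-04, -2.61223945e-01,  9.65278145e-01,
        -1.42997037e-01],
       [ 0.00000000e+00,  0.00000000e+00,  0.00000000e+00,
         1.00000000e+00]])}
```

View pics/scene0.png

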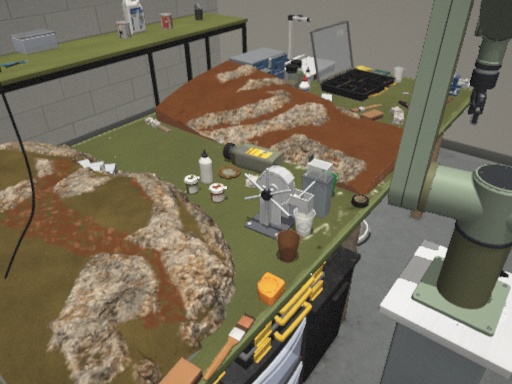

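View pics/top0.png

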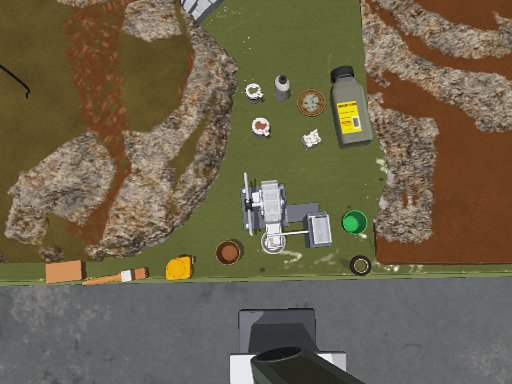

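The scene view shows the feeder at about (280,200). In the top view it's at (268,205), with the lever post and guard at (318,230), the clear cup under the spout at (273,240), and brown (228,252) and green (354,222) look-alike cups. I'll enlarge both.

```bash
python3 - <<'E'
import cv2,numpy as np
a=cv2.imread("pics/scene0.png");b=cv2.imread("pics/top0.png")
A=cv2.resize(a[150:250,235:345],None,fx=5,fy=5,interpolation=cv2.INTER_CUBIC)
B=cv2.resize(b[165:260,230:340],None,fx=5,fy=5,interpolation=cv2.INTER_CUBIC)
A=cv2.resize(A,(400,364));B=cv2.resize(b[165:260,235:340],(398,360),interpolation=cv2.INTER_CUBIC)
B=cv2.copyMakeBorder(B,0,4,0,2,0)
cv2.imwrite("pics/z1.png",np.hstack([A,B]))
E
```

```text
(no output)
```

View pics/z1.png

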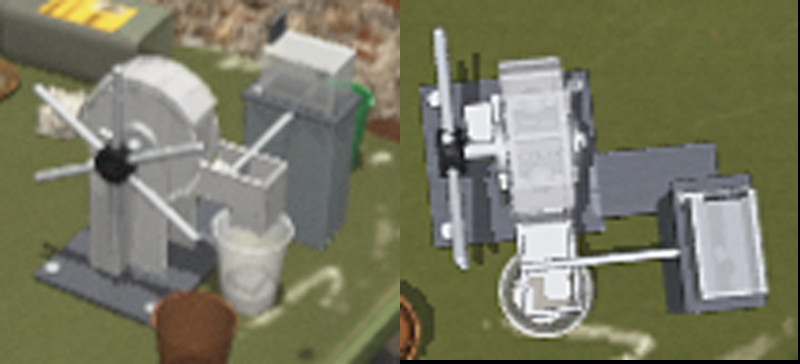

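The enlarged crop shows the star hub at crop (115,162) in scene and (453,150) in top. The gate shaft runs from (520,268) to (678,253) in the top crop. The post top and guard are around (715,245), and the clear cup sits under the spout at (545,290). Next I'll compute the feeder pose.

```bash
cat >h.py <<'E'
import numpy as np
from cell import arm,cams
from scipy.spatial.transform import Rotation as R
def ray(n,uv,st=None):
    c=cams.calibration(n);d=np.linalg.inv(c['intrinsics'])@[uv[0],uv[1],1]
    if 'mount' in c:
        M=R.from_quat(st['eef_rot']).as_matrix();m=c['mount']
        return np.array(st['position'])+M@m[:3,3],M@m[:3,:3]@d
    return c['eye'],R.from_quat(c['attitude']).as_matrix()@d
def onz(n,uv,z,st=None):
    e,d=ray(n,uv,st);return e+d*(z-e[2])/d[2]
def tri(rs):
    A=0;b=0
    for e,d in rs:
        d=d/np.linalg.norm(d);P=np.eye(3)-np.outer(d,d);A=A+P;b=b+P@e
    return np.linalg.solve(A,b)
def proj(n,p):
    c=cams.calibration(n);q=R.from_quat(c['attitude']).as_matrix().T@(np.array(p)-c['eye']);q=c['intrinsics']@q;return q[:2]/q[2]
E
python3 - <<'E'
from h import *
T=lambda u,v:(235+u/3.79-.4,165+v/3.79-.4)
S=lambda u,v:(235+u/3.636-.4,150+v/3.636-.4)
p=onz('top',T(520,268),.131);q=onz('top',T(678,253),.131);print('shaft',p,q)
d=p-q;print('yaw shaft',np.degrees(np.arctan2(-d[0],d[1])))
a=onz('top',T(438,30),.14);b=onz('top',T(462,265),.15);d=a-b;print('yaw star',a,b,np.degrees(np.arctan2(d[1],d[0])))
print('hub tri',tri([ray('top',T(453,150)),ray('scene',S(115,162))]))
for c in[(668,310),(672,180),(768,305)]:print('post',onz('top',T(*c),.137))
for c in[(700,298),(697,190),(765,298),(750,190)]:print('roof',onz('top',T(*c),.182))
print('cup',onz('top',T(545,290),.075))
E
```

```text
shaft [ 0.46425195 -0.21737052  0.131     ] [ 0.47233451 -0.32441991  0.131     ]
yaw shaft 4.317816971259817
yaw star [ 0.62690171 -0.16868742  0.14      ] [ 0.46606981 -0.17404941  0.15      ] 1.909483009047485
hub tri [ 0.63275906 -0.15832694 -0.03351783]
post [ 0.43425479 -0.3126907   0.137     ]
post [ 0.52121997 -0.32187715  0.137     ]
post [ 0.43632482 -0.37954915  0.137     ]
roof [ 0.44066887 -0.31753107  0.182     ]
roof [ 0.50993023 -0.32097349  0.182     ]
roof [ 0.43989808 -0.35901591  0.182     ]
roof [ 0.50928509 -0.35515669  0.182     ]
cup [ 0.45100681 -0.24909331  0.075     ]
```

```bash
python3 - <<'E'
from h import *
for n in('scene','top'):
    c=cams.calibration(n);M=R.from_quat(c['attitude']).as_matrix();print(n,M.round(3).tolist())
    for nm,p in dict(base=(0,0,0),edge=(.3,0,0),tcp=(.179,-.546,.231)).items():
        for MM in(M,M.T):
            q=c['intrinsics']@(MM.T@(np.array(p)-c['eye']));print(nm,q[:2]/q[2],q[2])
E
```

```text
scene [[-0.788, -0.335, 0.517], [-0.616, 0.442, -0.652], [-0.009, -0.832, -0.555]]
base [460.17481288 292.35014515] 1.0392663373618187
base [206.92614684 227.21409374] 1.1753207079873307
edge [353.70085536 245.15209065] 1.1942884230110506
edge [125.05174557 163.36605399] 1.172497142743676
tcp [470.18928695 121.52589494] 1.3598134654464613
tcp [261.70916536  83.82109265] 1.4998713214235304
top [[-0.018, -0.988, 0.153], [-1.0, 0.019, 0.001], [-0.004, -0.153, -0.988]]
base [288.6272614  412.22673635] 1.1194266268765736
base [220.90037356 335.64476635] 1.1953453255728792
edge [285.47390562 297.91816097] 1.165406720421002
edge [218.93556591 231.46437894] 1.1940600498865686
tcp [540.30567105 359.78970179] 0.9178222868170796
tcp [441.76919243 280.72773319] 1.0499625849712162
```

```bash
python3 - <<'E'
from h import *
T=lambda u,v:(235+(u-400)/3.79-.4,165+v/3.79-.4)
S=lambda u,v:(235+u/3.636-.4,150+v/3.636-.4)
p=onz('top',T(520,268),.131);q=onz('top',T(678,253),.131);print('shaft',p,q)
d=p-q;print('yaw shaft',np.degrees(np.arctan2(-d[0],d[1])))
print('hub tri',tri([ray('top',T(453,150)),ray('scene',S(115,162))]))
for c in[(668,310),(672,180),(768,305)]:print('post',onz('top',T(*c),.137))
for c in[(700,298),(697,190),(765,298),(750,190)]:print('roof',onz('top',T(*c),.182))
print('cup',onz('top',T(545,290),.075))
# spoke tips scene, star plane
print('tips')
for u,v in [(118,70),(38,88),(35,178),(118,262),(198,238),(203,148)]: print(S(u,v))
E
```

```text
shaft [0.4692809  0.05212245 0.131     ] [ 0.4773774 -0.0547664  0.131    ]
yaw shaft 4.33170484904049
hub tri [0.55037774 0.09614231 0.13057791]
post [ 0.4392011  -0.04601193  0.137     ]
post [ 0.52632413 -0.05182327  0.137     ]
post [ 0.44127442 -0.11288584  0.137     ]
roof [ 0.44541814 -0.06191909  0.182     ]
roof [ 0.51480525 -0.06266809  0.182     ]
roof [ 0.44464569 -0.10349362  0.182     ]
roof [ 0.5141587  -0.09692597  0.182     ]
cup [0.45627114 0.03391205 0.075     ]
tips
(267.0532453245325, 168.85192519251925)
(245.05104510451045, 173.8024202420242)
(244.22596259625962, 198.55489548954895)
(267.0532453245325, 221.65720572057205)
(289.05544554455446, 215.05654565456544)
(290.43058305830584, 190.3040704070407)
```

Call:
{"op": "move_arm", "data": {
  "rows": "15 25 30 -1;39 64 50 -2;63 103 70 -3;87 142 90 -4;111 181 100 -5",
  "gripper": 0
}}

```text
t: 0.6
position: [0.291, -0.3643, 0.3329]
eef_rot: [0.994, 0.114, 0.001, 0.001]
wrist_force: [1.0, -1.6, 0.4]
gripper_width: 0.0125
```

Call:
{"op": "move_arm", "data": {
  "rows": "25 40 10 -1;50 80 20 -2;75 120 30 -3;100 160 40 -4;125 200 50 -5"
}}

```text
t: 1.1
position: [0.4155, -0.1635, 0.3814]
eef_rot: [0.998, 0.071, -0.0, -0.0]
wrist_force: [1.2, -0.1, 1.4]
gripper_width: -0.0004
```

Call:
{"op": "move_arm", "data": {
  "rows": "25 40 0 -1;50 80 0 -2;75 120 0 -3;100 160 0 -4;105 165 0 -4"
}}

```text
t: 1.6
position: [0.5212, 0.004, 0.3802]
eef_rot: [0.999, 0.039, -0.001, -0.001]
wrist_force: [0.3, -0.7, -0.7]
gripper_width: -0.0004
```

```bash
python3 - <<'E'
from h import *
import cv2,json
s=arm.read_state();f=cams.grab_frame('wrist')
json.dump({k:np.array(s[k]).tolist() for k in('position','eef_rot','t')},open('s1.json','w'));print(s['t'],s['position'],R.from_quat(s['eef_rot']).as_matrix()[:,0])
cv2.imwrite('pics/w1.png',f[:,:,::-1]);cv2.imwrite('pics/w1b.png',cv2.resize(f[:,:,::-1],(800,600),interpolation=cv2.INTER_CUBIC))
E
```

```text
1.6 [0.52120217 0.00395107 0.38024095] [ 9.96911373e-01  7.85287109e-02 -9.77345043e-04]
```

View pics/w1b.png

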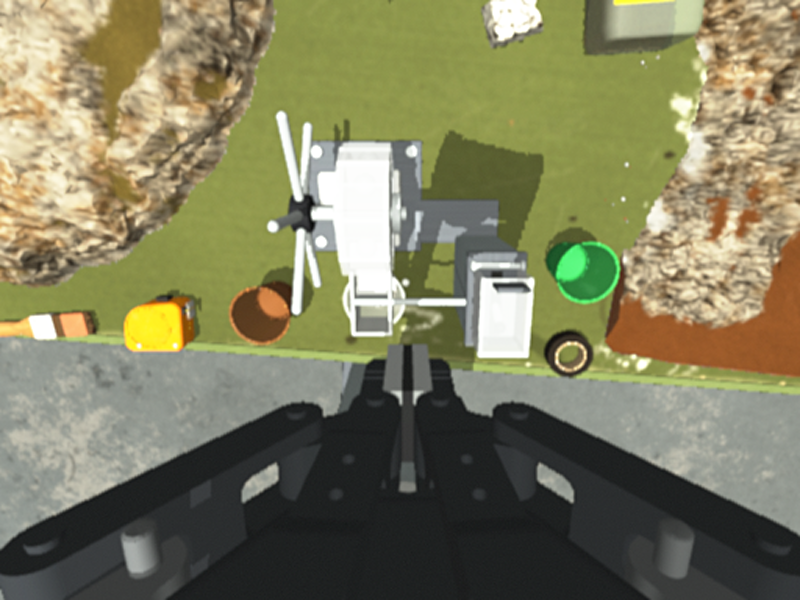

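The wrist view shows (800x600 pixels) the star hub at (302,213), guard roof corners (483,277),(530,278),(530,357),(478,357), and fin top (494–530,287). The shaft runs (400,302)–(466,302), the upright spoke tip is at (272,227), and the cup is under the chute at (373,300). I'll compute from these.

```bash
cat >>h.py <<'E'
def fwd(s):
    import json
    return json.load(open(s))
E
python3 - <<'E'
from h import *
s=fwd('s1.json');W=lambda u,v,z:onz('wrist',(u/1.5625,v/1.5625),z,s)
P={}
for nm,u,v,z in [('roofRL',483,277,.182),('roofRR',530,278,.182),('roofFR',530,357,.182),('roofFL',478,357,.182),('finL',494,287,.205),('finR',530,287,.205),('shL',400,302,.131),('shR',466,302,.131),('chFL',354,334,.133),('chFR',391,334,.133),('hub',302,213,.135),('tipTop',272,227,.224),('postRL',466,252,.137),('postRR',525,252,.137),('housFL',340,275,.135),('drumL',336,200,.165),('houstopL',336,143,.15)]:
    P[nm]=W(u,v,z);print(nm,P[nm].round(4))
yaw=lambda d:np.degrees(np.arctan2(d[1],d[0]))
print('yaws',yaw(P['roofRL']-P['roofFL']),yaw(P['roofRR']-P['roofFR']),yaw(P['shL']-P['shR'])-90,yaw(P['chFL']-P['chFR'])-90,yaw(P['finL']-P['finR'])-90)
a=np.array(s['position']);print(R.from_quat(s['eef_rot']).as_euler('zyx',degrees=True))
# drum angle: tips in scene on star plane, yaw 5
print('topview tri hub', tri([ray('top',(248.6,204.2)),ray('scene',(266.2,194.1)),ray('wrist',(302/1.5625,213/1.5625),s)]))
print('tri toptip',tri([ray('scene',(267,169.5)),ray('wrist',(272/1.5625,227/1.5625),s)]))
E
```

```text
roofRL [ 0.5139 -0.0569  0.182 ]
roofRR [ 0.5161 -0.0947  0.182 ]
roofFR [ 0.4482 -0.1051  0.182 ]
roofFL [ 0.4447 -0.0614  0.182 ]
finL [ 0.5118 -0.0617  0.205 ]
finR [ 0.514  -0.0887  0.205 ]
shL [0.4728 0.0077 0.131 ]
shR [ 0.4777 -0.054   0.131 ]
chFL [0.4382 0.049  0.133 ]
chFR [0.441  0.0139 0.133 ]
hub [0.5484 0.0998 0.135 ]
tipTop [0.5463 0.0994 0.224 ]
postRL [ 0.5258 -0.0477  0.137 ]
postRR [ 0.53   -0.1003  0.137 ]
housFL [0.4952 0.0643 0.135 ]
drumL [0.564  0.0657 0.165 ]
houstopL [0.6083 0.0697 0.15  ]
yaws 3.6822109384087405 8.784132633008136 4.584431765890514 4.593969602690223 4.580091417099538
[-4.50387130e+00 -6.57716534e-02 -1.79878122e+02]
topview tri hub [0.54898051 0.09820907 0.13329294]
tri toptip [0.54504882 0.10077385 0.21840556]
```

Call:
{"op": "move_arm", "data": {
  "rows": "-10 -20 -30 0;-20 -40 -65 0;-30 -60 -100 0;-40 -80 -130 0;-40 -80 -130 0"
}}

```text
t: 2.15
position: [0.4748, -0.0821, 0.2457]
eef_rot: [0.999, 0.034, -0.006, -0.001]
wrist_force: [1.2, 0.7, -0.2]
gripper_width: 0.0002
```

Call:
{"op": "move_arm", "data": {
  "rows": "0 0 -25 0;0 0 -50 0;0 0 -52 0;0 0 -52 0;0 0 -52 0"
}}

```text
t: 2.65
position: [0.4814, -0.0809, 0.2013]
eef_rot: [0.999, 0.036, 0.002, 0.001]
wrist_force: [0.8, 0.2, 0.6]
gripper_width: -0.0001
```

```bash
python3 - <<'E'
from h import *
import cv2
s=arm.read_state();print(s['t'],s['position'],s['wrist_force'])
a=cams.grab_frame('scene')[:,:,::-1];w=cams.grab_frame('wrist')[:,:,::-1]
A=cv2.resize(a[140:250,235:345],(400,400),interpolation=cv2.INTER_CUBIC);B=cv2.resize(w[60:260,200:400],(400,400),interpolation=cv2.INTER_CUBIC)
cv2.imwrite('pics/z2.png',np.hstack([A,B]))
E
```

```text
2.65 [ 0.48139742 -0.08088911  0.20134795] [0.79067987 0.16667157 0.55311892]
```

View pics/z2.png

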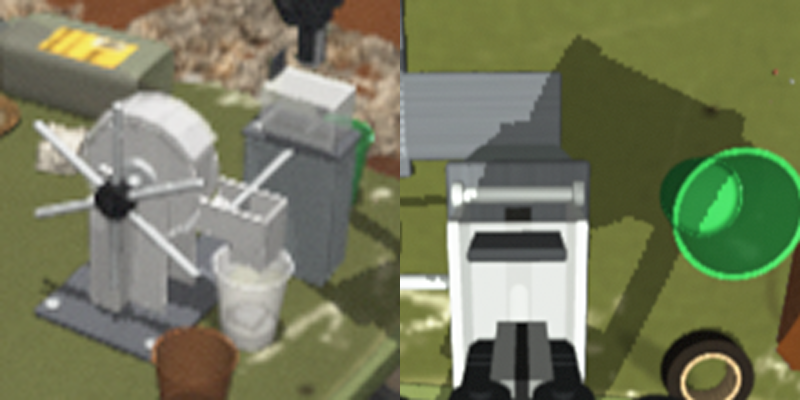

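Call:
{"op": "move_arm", "data": {
  "rows": "10 1 0 0;18 1 1 0;24 2 2 0;30 2 2 0;37 3 2 0"
}}

```text
t: 3.25
position: [0.5177, -0.0774, 0.2012]
eef_rot: [0.999, 0.036, -0.0, 0.0]
wrist_force: [-1.4, -0.1, 0.2]
gripper_width: -0.0001
```

Call:
{"op": "move_arm", "data": {
  "rows": "6 0 -1 0;12 1 -3 0;17 1 -5 0;24 2 -9 0;30 2 -13 0"
}}

```text
t: 3.75
position: [0.5476, -0.0752, 0.1878]
eef_rot: [0.999, 0.036, -0.0, -0.0]
wrist_force: [0.2, 0.2, 0.4]
gripper_width: -0.0004
```

```bash
python3 - <<'E'
from h import *
import cv2
s=arm.read_state();print(s['t'],s['position'],s['wrist_force'])
a=cams.grab_frame('scene')[:,:,::-1];w=cams.grab_frame('wrist')[:,:,::-1]
A=cv2.resize(a[140:250,235:345],(400,400),interpolation=cv2.INTER_CUBIC);B=cv2.resize(w[60:260,200:400],(400,400),interpolation=cv2.INTER_CUBIC)
cv2.imwrite('pics/z3.png',np.hstack([A,B]))
E
```

```text
3.75 [ 0.54763469 -0.07524297  0.18784957] [0.24764904 0.2058226  0.41806857]
```

View pics/z3.png

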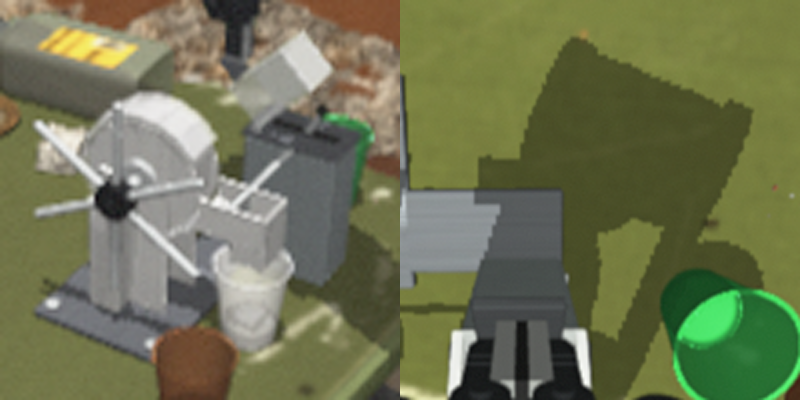

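The guard is tipped to about 45° or more, with the fingertip between fin and roof and the lever exposed at crop (320,110). I'll carry on to fully open.

Call:
{"op": "move_arm", "data": {
  "rows": "9 1 2 0;18 1 4 0;27 2 6 0;36 3 8 0;45 4 10 0"
}}

```text
t: 4.35
position: [0.5931, -0.0713, 0.1987]
eef_rot: [0.999, 0.036, 0.0, 0.0]
wrist_force: [-0.7, -0.1, -0.4]
gripper_width: -0.0001
```

Call:
{"op": "move_arm", "data": {
  "rows": "2 0 0 0;2 0 10 0;2 0 25 0;2 0 40 0;2 0 40 0"
}}

```text
t: 4.85
position: [0.5961, -0.072, 0.2428]
eef_rot: [0.999, 0.036, 0.004, 0.001]
wrist_force: [0.1, 0.7, 0.3]
gripper_width: 0.0
```

```bash
python3 - <<'E'
from h import *
import cv2
s=arm.read_state();print(s['t'],s['position'],s['wrist_force'])
a=cams.grab_frame('scene')[:,:,::-1];w=cams.grab_frame('top')[:,:,::-1]
A=cv2.resize(a[140:250,235:345],(400,400),interpolation=cv2.INTER_CUBIC);B=cv2.resize(w[165:265,240:340],(400,400),interpolation=cv2.INTER_CUBIC)
cv2.imwrite('pics/z4.png',np.hstack([A,B]))
E
```

```text
4.85 [ 0.59613252 -0.07198233  0.24282376] [0.06977063 0.71257811 0.29898535]
```

View pics/z4.png

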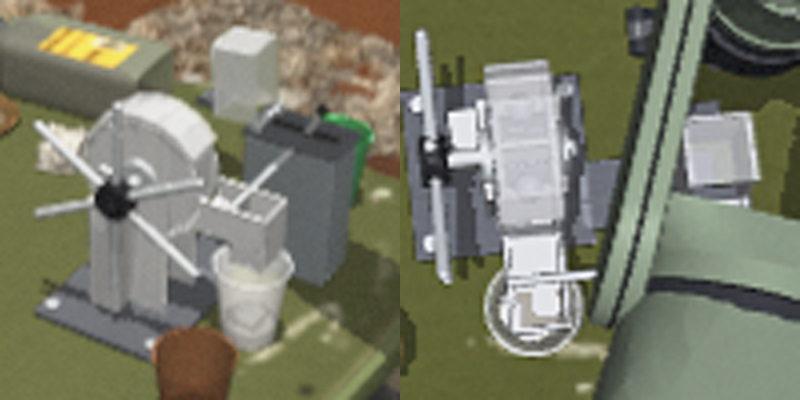

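The guard is laid fully back at crop (245,70) and everything else is in place. Next is the lever.

Call:
{"op": "move_arm", "data": {
  "rows": "-40 -3 0 0;-80 -6 0 0;-120 -10 0 0;-158 -13 0 0;-158 -13 -10 0"
}}

```text
t: 5.45
position: [0.4326, -0.0841, 0.2281]
eef_rot: [0.999, 0.035, -0.001, 0.0]
wrist_force: [0.4, 0.9, -1.0]
gripper_width: -0.0001
```

Call:
{"op": "move_arm", "data": {
  "rows": "0 0 -30 0;0 0 -60 0;0 0 -80 0;0 0 -80 0;0 0 -80 0"
}}

```text
t: 5.95
position: [0.4362, -0.0843, 0.148]
eef_rot: [0.999, 0.036, -0.0, -0.0]
wrist_force: [0.0, -0.1, 0.8]
gripper_width: -0.0001
```

Call:
{"op": "move_arm", "data": {
  "rows": "9 1 0 0;18 1 0 0;26 2 0 0;34 3 0 0;42 3 0 0"
}}

```text
t: 6.45
position: [0.4783, -0.0812, 0.1482]
eef_rot: [0.999, 0.036, -0.001, -0.0]
wrist_force: [-2.9, 0.2, 0.1]
gripper_width: -0.0004
```

Call:
{"op": "move_arm", "data": {
  "rows": "2 0 0 0;4 0 0 0;6 0 0 0;8 0 0 0;9 0 0 0"
}}

```text
t: 6.95
position: [0.4873, -0.0814, 0.1484]
eef_rot: [0.999, 0.036, 0.0, -0.0]
wrist_force: [-1.7, 0.2, 0.2]
gripper_width: -0.0002
```

Call:
{"op": "move_arm", "data": {
  "rows": "1 0 0 0;2 0 0 0;2 0 0 0;3 0 0 0;3 0 0 0"
}}

```text
t: 7.45
position: [0.4903, -0.0814, 0.1484]
eef_rot: [0.999, 0.036, 0.0, 0.0]
wrist_force: [-1.5, -0.4, 0.8]
gripper_width: -0.0
```

Call:
{"op": "move_arm", "data": {
  "rows": "1 0 0 0;2 0 0 0;2 0 0 0;3 0 0 0;3 0 0 0"
}}

```text
t: 7.95
position: [0.492, -0.0813, 0.1481]
eef_rot: [0.999, 0.036, -0.001, -0.0]
wrist_force: [-5.2, -0.5, 3.3]
gripper_width: -0.0001
```

Call:
{"op": "move_arm", "data": {
  "rows": "1 0 0 0;1 0 0 0;2 0 0 0;2 0 0 0;2 0 0 0"
}}

```text
t: 8.45
position: [0.4923, -0.0813, 0.148]
eef_rot: [0.999, 0.036, -0.003, -0.0]
wrist_force: [-10.0, -1.5, 6.7]
gripper_width: 0.0003
```

Call:
{"op": "move_arm", "data": {
  "rows": "-10 -1 0 0;-20 -1 0 0;-20 -1 30 0;-20 -1 65 0;-20 -1 90 0"
}}

```text
t: 8.95
position: [0.4759, -0.0826, 0.2406]
eef_rot: [0.999, 0.036, 0.002, 0.0]
wrist_force: [0.5, -0.5, -0.2]
gripper_width: -0.0001
```

Call:
{"op": "move_arm", "data": {
  "rows": "30 2 4 0;65 5 4 0;100 8 4 0;127 10 4 0;127 10 4 0"
}}

```text
t: 9.45
position: [0.6049, -0.0722, 0.2419]
eef_rot: [0.999, 0.037, 0.001, -0.0]
wrist_force: [-0.3, 0.1, 0.4]
gripper_width: -0.0002
```

Call:
{"op": "move_arm", "data": {
  "rows": "0 0 -20 0;0 0 -40 0;0 0 -48 0;0 0 -48 0;-8 -1 -48 0"
}}

```text
t: 9.95
position: [0.5946, -0.0736, 0.1951]
eef_rot: [0.999, 0.036, 0.001, 0.0]
wrist_force: [0.7, -0.6, 0.4]
gripper_width: -0.0003
```

```bash
python3 - <<'E'
from h import *
import cv2
s=arm.read_state();print(s['t'],s['position'],s['wrist_force'])
a=cams.grab_frame('scene')[:,:,::-1];w=cams.grab_frame('top')[:,:,::-1]
A=cv2.resize(a[140:250,235:345],(400,400),interpolation=cv2.INTER_CUBIC);B=cv2.resize(w[165:265,240:340],(400,400),interpolation=cv2.INTER_CUBIC)
cv2.imwrite('pics/z5.png',np.hstack([A,B]))
E
```

```text
9.95 [ 0.59463186 -0.07357094  0.19512825] [ 0.72342763 -0.64341575  0.44980494]
```

View pics/z5.png

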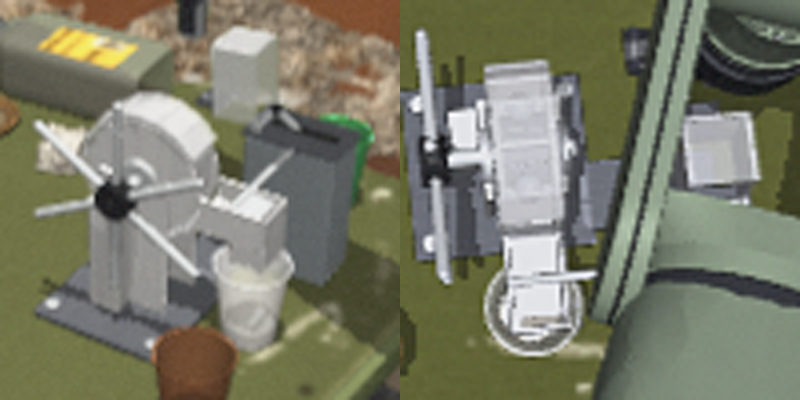

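The lever now leans to the rear (crop 275,110) and the flap has swung up in the chute. I'll push the guard forward from behind.

Call:
{"op": "move_arm", "data": {
  "rows": "-12 -1 0 0;-24 -2 4 0;-36 -3 8 0;-48 -4 12 0;-58 -5 15 0"
}}

```text
t: 10.55
position: [0.5353, -0.0785, 0.2102]
eef_rot: [0.999, 0.036, 0.0, 0.0]
wrist_force: [0.9, 0.3, -0.2]
gripper_width: -0.0001
```

Call:
{"op": "move_arm", "data": {
  "rows": "-7 -1 0 0;-14 -1 0 0;-20 -2 0 0;-26 -2 0 0;-31 -2 0 0"
}}

```text
t: 11.05
position: [0.5045, -0.0803, 0.2089]
eef_rot: [0.999, 0.036, -0.0, -0.0]
wrist_force: [0.4, -0.3, -0.3]
gripper_width: -0.0002
```

Call:
{"op": "move_arm", "data": {
  "rows": "-3 0 0 0;-3 0 5 0;-3 0 10 0;-3 0 20 0;-3 0 40 0"
}}

```text
t: 11.55
position: [0.5014, -0.0801, 0.2489]
eef_rot: [0.999, 0.036, -0.001, -0.001]
wrist_force: [0.4, -0.2, 0.4]
gripper_width: -0.0
```

```bash
python3 - <<'E'
from h import *
import cv2
s=arm.read_state();print(s['t'],s['position'],s['wrist_force'])
a=cams.grab_frame('scene')[:,:,::-1];w=cams.grab_frame('wrist')[:,:,::-1]
A=cv2.resize(a[140:250,235:345],(400,400),interpolation=cv2.INTER_CUBIC);B=cv2.resize(w,(533,400),interpolation=cv2.INTER_CUBIC)[:,66:466]
cv2.imwrite('pics/z6.png',np.hstack([A,B]))
E
```

```text
11.55 [ 0.50141407 -0.08010911  0.24891246] [ 0.35646394 -0.16495814  0.35378532]
```

View pics/z6.png

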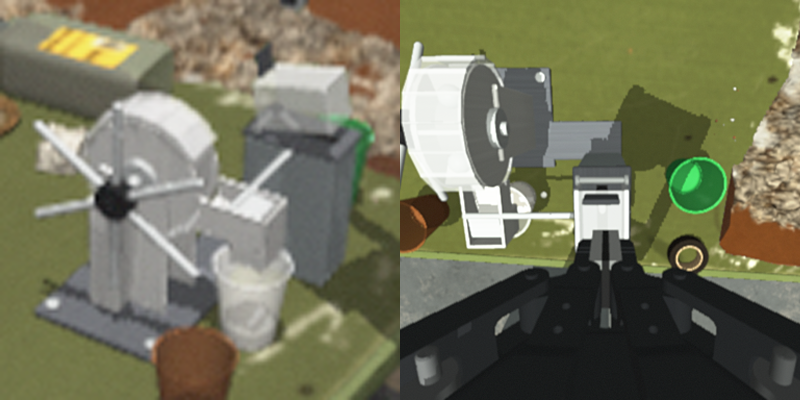

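The guard has come off the finger but may still be dropping in this frame (front of roof at crop (345,70), versus (350,90) when shut). I'll move on above the star and then compare with the first picture.

Call:
{"op": "move_arm", "data": {
  "rows": "12 30 12 0;30 75 12 0;46 115 12 0;60 152 12 0;74 188 12 0"
}}

```text
t: 12.15
position: [0.5766, 0.1094, 0.261]
eef_rot: [0.999, 0.036, 0.0, 0.0]
wrist_force: [0.3, -0.2, -0.9]
gripper_width: 0.0002
```

```bash
python3 - <<'E'
from h import *
import cv2
s=arm.read_state();print(s['t'],s['position'],s['wrist_force'])
f0=cv2.imread('pics/scene0.png')
a=cams.grab_frame('scene')[:,:,::-1];w=cams.grab_frame('wrist')[:,:,::-1]
d=cv2.absdiff(f0,a).max(2)[150:225,295:340];print('guard diff px>40:',(d>40).sum(), np.argwhere(d>40)[::8].tolist())
A=cv2.resize(a[140:250,235:345],(400,400),interpolation=cv2.INTER_CUBIC);B=cv2.resize(w,(533,400),interpolation=cv2.INTER_CUBIC)[:,66:466]
cv2.imwrite('pics/z7.png',np.hstack([A,B]))
E
```

```text
12.15 [0.57656691 0.10938937 0.26097494] [ 0.29067062 -0.20755073 -0.88617117]
guard diff px>40: 49 [[37, 12], [39, 12], [42, 7], [44, 6], [46, 3], [47, 7], [50, 13]]
```

View pics/z7.png

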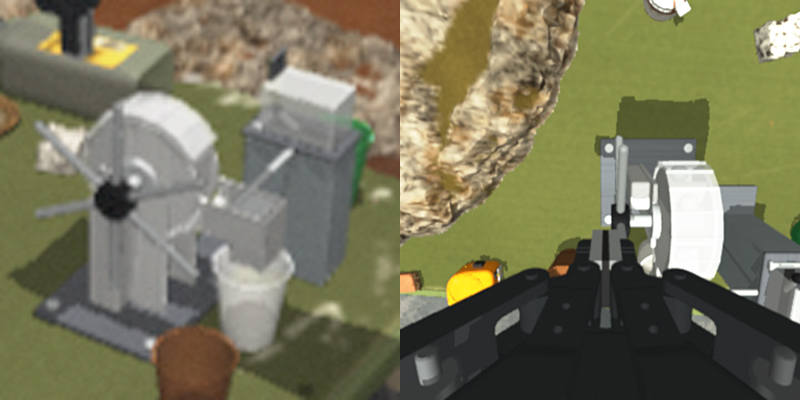

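The guard is shut again, matching the earlier shut view, and the finger is behind the upright spoke. Now to lower it and start turning slowly.

Call:
{"op": "move_arm", "data": {
  "rows": "0 0 -15 0;0 0 -30 0;0 0 -45 0;0 0 -60 0;0 0 -60 0"
}}

```text
t: 12.75
position: [0.5736, 0.1066, 0.1972]
eef_rot: [0.999, 0.036, -0.004, 0.0]
wrist_force: [-0.1, 0.8, -0.3]
gripper_width: 0.0002
```

Call:
{"op": "move_arm", "data": {
  "rows": "-6 0 0 0;-11 -1 0 0;-15 -1 0 0;-18 -2 0 0;-22 -2 0 0"
}}

```text
t: 13.25
position: [0.5548, 0.1057, 0.2023]
eef_rot: [0.999, 0.036, 0.002, -0.0]
wrist_force: [1.8, -0.3, 0.3]
gripper_width: 0.0001
```

Call:
{"op": "move_arm", "data": {
  "rows": "-3 0 0 0;-5 0 -1 0;-8 -1 -1 0;-10 -1 -2 0;-13 -1 -3 0"
}}

```text
t: 13.75
position: [0.541, 0.1045, 0.1983]
eef_rot: [0.999, 0.036, 0.0, 0.0]
wrist_force: [0.1, 0.4, 1.7]
gripper_width: 0.0
```

```bash
cat >look.py <<'E'
from h import *
import cv2,sys
s=arm.read_state();print(s['t'],s['position'],s['wrist_force'])
a=cams.grab_frame('scene')[:,:,::-1];t=cams.grab_frame('top')[:,:,::-1]
cv2.imwrite(f'pics/{sys.argv[1]}s.png',a);cv2.imwrite(f'pics/{sys.argv[1]}t.png',t)
A=cv2.resize(a[145:245,240:340],(400,400),interpolation=cv2.INTER_CUBIC);B=cv2.resize(t[165:265,240:340],(400,400),interpolation=cv2.INTER_CUBIC)
cv2.imwrite(f'pics/{sys.argv[1]}.png',np.hstack([A,B]))
if len(sys.argv)>2:
    for k,im,(r0,r1,c0,c1) in(('s',a,(205,238,292,318)),('t',t,(225,256,258,290))):
        b=cv2.imread(f'pics/{sys.argv[2]}{k}.png');d=cv2.absdiff(b,im).max(2)[r0:r1,c0:c1];p=np.argwhere(d>30);print('cup diff',k,len(p),(p.mean(0)+[r0,c0]).round(1) if len(p) else '')
E
python3 look.py a1
```

```text
13.75 [0.54100543 0.10445331 0.19826796] [0.09703835 0.37056641 1.69967684]
```

Call:
{"op": "move_arm", "data": {
  "rows": "-3 0 -1 0;-5 0 -2 0;-7 -1 -3 0;-10 -1 -4 0;-12 -1 -5 0"
}}

```text
t: 14.35
position: [0.5287, 0.1036, 0.193]
eef_rot: [0.999, 0.036, -0.0, 0.0]
wrist_force: [0.6, -0.6, 1.4]
gripper_width: 0.0001
```

Call:
{"op": "move_arm", "data": {
  "rows": "-2 0 -1 0;-4 0 -3 0;-6 0 -4 0;-9 -1 -6 0;-11 -1 -7 0"
}}

```text
t: 14.85
position: [0.5178, 0.1027, 0.1859]
eef_rot: [0.999, 0.036, -0.0, -0.0]
wrist_force: [1.8, 0.4, -0.4]
gripper_width: -0.0
```

Call:
{"op": "move_arm", "data": {
  "rows": "0 0 0 0;0 0 0 0;0 0 0 0;0 0 0 0;0 0 0 0"
}}

```text
t: 15.35
position: [0.5179, 0.1026, 0.1861]
eef_rot: [0.999, 0.036, -0.0, 0.0]
wrist_force: [0.3, 1.8, 0.4]
gripper_width: 0.0002
```

```bash
python3 look.py a2 a1
```

```text
15.35 [0.51786352 0.10256104 0.18607542] [0.30110025 1.79895472 0.41043994]
cup diff s 0 
cup diff t 156 [239.6 271.1]
```

View pics/a2.png

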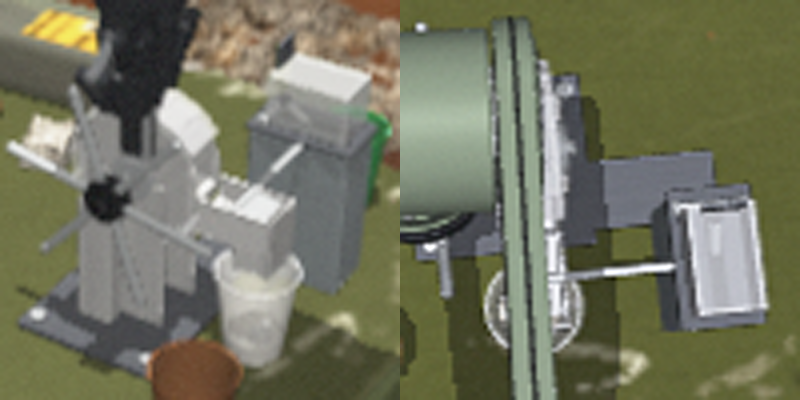

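```bash
cat >drum.py <<'E'
from h import *
def ang(tips):
    ex=np.array([.9968,.0802,0]);ey=np.array([-.0802,.9968,0]);C=np.array([.554,.0415,.135])+.058*ey
    out=[]
    for t in tips:
        e,d=ray('scene',t);p=e+d*((C-e)@ey)/(d@ey)-C
        out.append((round(np.arctan2(-p@ex,p[2]),3),round(np.linalg.norm(p),4)))
    return out
E
python3 - <<'E'
from drum import *
print(ang([(267,168.9),(245,173.8),(244.2,198.6),(289,215),(290.4,190.3)]))
a=ang([(258.4,167.1),(242.1,181.6),(292.6,206.6),(250,207),(275,220.4)]);print(a,[round(x[0]%(np.pi/3),3) for x in a])
E
```

```text
[(np.float64(0.044), np.float64(0.0843)), (np.float64(-1.033), np.float64(0.0848)), (np.float64(-2.112), np.float64(0.092)), (np.float64(2.097), np.float64(0.0918)), (np.float64(1.111), np.float64(0.0899))]
[(np.float64(-0.301), np.float64(0.0849)), (np.float64(-1.425), np.float64(0.0853)), (np.float64(1.705), np.float64(0.0907)), (np.float64(-2.458), np.float64(0.0916)), (np.float64(2.776), np.float64(0.0913))] [np.float64(0.746), np.float64(0.669), np.float64(0.658), np.float64(0.684), np.float64(0.682)]
```

Call:
{"op": "move_arm", "data": {
  "rows": "-1 0 -1 0;-2 0 -2 0;-4 0 -3 0;-5 0 -4 0;-6 0 -5 0"
}}

```text
t: 15.95
position: [0.5122, 0.1024, 0.1813]
eef_rot: [0.999, 0.036, 0.0, 0.0]
wrist_force: [1.2, -0.4, 1.8]
gripper_width: 0.0002
```

Call:
{"op": "move_arm", "data": {
  "rows": "0 0 0 0;0 0 0 0;0 0 0 0;0 0 0 0;0 0 0 0"
}}

```text
t: 16.45
position: [0.5118, 0.1027, 0.1811]
eef_rot: [0.999, 0.036, -0.0, -0.0]
wrist_force: [-0.7, -0.1, -0.3]
gripper_width: -0.0001
```

```bash
python3 look.py a3 a2; python3 - <<'E'
import cv2,numpy as np
a,b=cv2.imread('pics/a2s.png'),cv2.imread('pics/a3s.png')
for n,(p,q) in {'a1a2':('a1','a2'),'a2a3':('a2','a3')}.items():
    d=cv2.absdiff(cv2.imread(f'pics/{p}s.png'),cv2.imread(f'pics/{q}s.png')).max(2)
    m=(d>12).astype('uint8');k,_,st,ce=cv2.connectedComponentsWithStats(m)
    print(n,[(st[i,4],ce[i].round(0).tolist()) for i in range(1,k) if st[i,4]>4 and 285<ce[i][0]<345])
E
```

```text
16.45 [0.51182824 0.10270086 0.18108129] [-0.73983795 -0.14583208 -0.31837383]
cup diff s 1 [237. 301.]
cup diff t 68 [236.5 267.9]
a1a2 [(np.int32(9190), [341.0, 78.0]), (np.int32(44), [291.0, 189.0]), (np.int32(5), [301.0, 190.0]), (np.int32(128), [305.0, 202.0]), (np.int32(12), [288.0, 198.0]), (np.int32(5), [306.0, 225.0]), (np.int32(17), [325.0, 227.0]), (np.int32(11), [300.0, 230.0]), (np.int32(11), [334.0, 231.0]), (np.int32(5), [344.0, 234.0]), (np.int32(38), [309.0, 247.0])]
a2a3 [(np.int32(2450), [286.0, 101.0]), (np.int32(36), [344.0, 45.0]), (np.int32(10), [342.0, 84.0]), (np.int32(35), [290.0, 191.0]), (np.int32(9), [297.0, 189.0]), (np.int32(9), [310.0, 200.0]), (np.int32(10), [307.0, 210.0]), (np.int32(6), [301.0, 237.0]), (np.int32(9), [314.0, 249.0])]
```

```bash
python3 - <<'E'
from h import *
import cv2
print('cup bottom ball px',proj('scene',(.467,.033,.012)),'rim',proj('scene',(.467,.033,.075)))
g=lambda n:cv2.cvtColor(cv2.imread(f'pics/{n}.png'),cv2.COLOR_BGR2GRAY).astype(int)
for x,y in(('scene0','a1s'),('a1s','a2s'),('a2s','a3s')):
    print(x,y);print('\n'.join(' '.join('%3d'%v for v in r) for r in (g(y)-g(x))[212:240:1,294:318]))
E
```

```text
cup bottom ball px [300.04514973 226.03083955] rim [301.04786204 209.53962539]
scene0 a1s
  5   4   7   8   9   6  -1  -3  -6  -9  -6 -10  -8  -6  -2   3  11   9   9   6   6   9   8   8
 -2  -2   2   7  10   8   8   5   1   1   2  -8 -11  -5   3  10   4   8   3   5   9  10   3   3
 -5  -2  -3   0   8   6   7   9   8  11   7   2  -3   2   5   4   6   6   7   8  10   4   3   7
-14   3   1   4  10   7  10   7   8  12   8   9   8   5  11   7   8  11   2   5   3   4   3   6
-18   3   8   4   2   3   7   3  10   5   6   5   5   6   6   5   8   7   0   6   6   5   0   4
-18   4   7   4   2  -1   2   0   5   3  10  11   9   6   8   9   7  10   8   4   5   6   3   5
 -6   7   4   5   6   4   2   3   2   4  10   7   8   7  13   9   7   7   5   4   5   3   6   4
  7   5   5   4   7   4   5   7   4   4   7   9   5   9   7  11   8   7   7   7   3   9   2   5
  3  10  10   6   4   7   6   8   8   9   9   6   7   3   4   6   7   5   5   4   2   6   2   4
  1   5  10   4   7   8   4   6   7   5   7   5   6   5   5   8   3   6   4  -2   7   2   6   6
  2   6   8   6   7   5   6   6   5   3   3   1   
[... 6369 characters left out ...]
  -3  -2   5   0   1   1  -2
 -1  -1  -4  -3   5  -1   0   1   0   0  -2   2   0   0  -3   3   2   0   1  -5   0   6  -3   2
 -1  -4  -3  -6   1   2  -2  -1  -1  -3  -1   0   1  -1  -6   2   3  -1   0   0  -2  -1   0   0
  0   2   0  -2  -4  -4  -1  -2  -1   4  -3   0  -1  -2   1   1   0   1   2   2   3  -1  -2  -4
  2   0   2   2   1  -6   1  15   9  -2  -2  -2  -4   2   3  -3  -1  -1   3  -1  -1   0  -1   0
  0   0   0  -1   2   4  13  38  18   1   1   2  -3   0   1   3  -2  -2  -5   1   0  -3  -3  -1
  0   0   1   5  -5   5  14  22  -1   3  -1   1   2  -3   0   2   0  -1  -2   3   2  -7   2  -1
 -2   0  -1   0  -6   2  10   1   0   0  -3  -2  -1   1  -4   0   9  -1   3  -1   0   6  -1  -3
```

Drum is around 0.8 rad by geometry (0.68 measured from spoke tips one step earlier). I'll continue with this spoke to about 1.1.

Call:
{"op": "move_arm", "data": {
  "rows": "-1 0 -1 0;-2 0 -3 0;-3 0 -4 0;-5 0 -6 0;-6 0 -8 0"
}}

```text
t: 17.05
position: [0.5059, 0.1026, 0.1731]
eef_rot: [0.999, 0.036, -0.0, 0.0]
wrist_force: [-0.7, -0.8, 2.3]
gripper_width: -0.0001
```

Call:
{"op": "move_arm", "data": {
  "rows": "-1 0 -2 0;-2 0 -3 0;-3 0 -5 0;-4 0 -7 0;-4 0 -7 0"
}}

```text
t: 17.55
position: [0.5017, 0.1026, 0.1659]
eef_rot: [0.999, 0.036, -0.0, -0.0]
wrist_force: [0.5, -0.9, 1.4]
gripper_width: 0.0004
```

Call:
{"op": "move_arm", "data": {
  "rows": "1 0 15 0;2 0 35 0;3 0 60 0;3 0 80 0;3 0 95 0"
}}

```text
t: 18.05
position: [0.5053, 0.1027, 0.2624]
eef_rot: [0.999, 0.036, 0.0, -0.0]
wrist_force: [0.4, -0.3, -0.0]
gripper_width: -0.0001
```

Call:
{"op": "move_arm", "data": {
  "rows": "15 1 0 0;35 3 0 0;55 4 0 0;72 5 0 0;72 5 0 0"
}}

```text
t: 18.55
position: [0.5782, 0.1075, 0.2604]
eef_rot: [0.999, 0.036, -0.0, -0.0]
wrist_force: [-0.5, -0.2, -0.1]
gripper_width: 0.0002
```

```bash
python3 look.py a4; python3 - <<'E'
from drum import *
import cv2
# spoke tips seen: brightness profile on a circle r=80mm in star plane, scene view
ex=np.array([.9968,.0802,0]);ey=np.array([-.0802,.9968,0]);C=np.array([.554,.0415,.135])+.058*ey
for f in('scene0','a2s','a3s','a4s'):
    g=cv2.cvtColor(cv2.imread(f'pics/{f}.png'),cv2.COLOR_BGR2GRAY).astype(np.float32)
    sc=[]
    for d in np.arange(0,np.pi/3,.02):
        v=0
        for ph,w in((d+k*np.pi/3,1) for k in range(6)):
            for r in(.045,.06,.075,.085):
                pt=lambda q:cv2.getRectSubPix(g,(1,1),tuple(map(float,proj('scene',C+r*(-np.sin(q)*ex+[0,0,np.cos(q)])))))[0,0]
                o=.009/r; v+=np.clip(pt(ph)-(pt(ph+o)+pt(ph-o))/2,-30,30)
        sc.append(v)
    i=np.argsort(sc)[::-1][:4];print(f,[(round(.02*k,2),int(sc[k])) for k in i])
E
```

```text
18.55 [0.57817078 0.10751569 0.26036758] [-0.50814322 -0.20213677 -0.13545343]Traceback (most recent call last):
  File "<stdin>", line 13, in <module>
  File "<stdin>", line 12, in <lambda>
  File "h.py", line 18, in proj
    c=cams.calibration(n);q=R.from_quat(c['attitude']).as_matrix().T@(np.array(p)-c['eye']);q=c['intrinsics']@q;return q[:2]/q[2]
ValueError: time passes only in moves, steps and waits
```

```bash
cat >da.py <<'E'
import numpy as np,cv2,sys
from scipy.spatial.transform import Rotation as R
K=np.array([[405.62961,0,258.2169],[0,405.62961,192.06104],[0,0,1]]);E=np.array([-0.04325669,.88315601,.79498719]);M=R.from_quat([-0.28512478,.83424777,-.44483015,.15767263]).as_matrix()
ex=np.array([.9968,.0802,0]);ey=np.array([-.0802,.9968,0]);C=np.array([.554,.0415,.135])+.058*ey
def pr(p):
    q=K@(M.T@(p-E));return q[:2]/q[2]
for f in sys.argv[1:]:
    g=cv2.cvtColor(cv2.imread(f'pics/{f}.png'),cv2.COLOR_BGR2GRAY).astype(np.float32)
    pt=lambda r,q:cv2.getRectSubPix(g,(1,1),tuple(map(float,pr(C+r*(-np.sin(q)*ex+[0,0,np.cos(q)])))))[0,0]
    sc=[]
    for d in np.arange(0,np.pi/3,.02):
        v=0
        for k in range(6):
            for r in(.045,.06,.075,.085):
                q=d+k*np.pi/3;o=.009/r;v+=np.clip(pt(r,q)-(pt(r,q+o)+pt(r,q-o))/2,-30,30)
        sc.append(v)
    i=np.argsort(sc)[::-1][:4];print(f,[(round(.02*k,2),int(sc[k])) for k in i])
E
python3 da.py scene0 a1s a2s a3s a4s
```

```text
scene0 [(np.float64(1.04), 492), (np.float64(0.0), 488), (np.float64(0.02), 477), (np.float64(0.04), 459)]
a1s [(np.float64(0.28), 175), (np.float64(0.3), 166), (np.float64(0.26), 158), (np.float64(0.32), 133)]
a2s [(np.float64(0.7), 341), (np.float64(0.72), 320), (np.float64(0.68), 310), (np.float64(0.74), 272)]
a3s [(np.float64(0.8), 429), (np.float64(0.78), 400), (np.float64(0.82), 387), (np.float64(0.84), 308)]
a4s [(np.float64(0.02), 117), (np.float64(0.8), 109), (np.float64(0.78), 99), (np.float64(0.04), 95)]
```

Tracking the spokes gives drum angles 0.01 → 0.29 → 0.70 → 0.80, and now about 1.07. The next spoke stands upright, so I'll push it the same way.

Call:
{"op": "move_arm", "data": {
  "rows": "0 0 -15 0;0 0 -30 0;0 0 -45 0;0 0 -60 0;0 0 -60 0"
}}

```text
t: 19.15
position: [0.5745, 0.1075, 0.1972]
eef_rot: [0.999, 0.036, -0.004, 0.0]
wrist_force: [-0.6, -0.4, -0.4]
gripper_width: 0.0002
```

Call:
{"op": "move_arm", "data": {
  "rows": "-6 0 0 0;-11 -1 0 0;-15 -1 0 0;-19 -2 0 0;-23 -2 0 0"
}}

```text
t: 19.65
position: [0.5546, 0.1056, 0.2022]
eef_rot: [0.999, 0.036, 0.001, 0.0]
wrist_force: [1.3, -0.0, -0.9]
gripper_width: -0.0002
```

Call:
{"op": "move_arm", "data": {
  "rows": "-3 0 0 0;-5 0 -1 0;-8 -1 -1 0;-10 -1 -2 0;-13 -1 -3 0"
}}

```text
t: 20.15
position: [0.5411, 0.1045, 0.1984]
eef_rot: [0.999, 0.036, 0.0, 0.0]
wrist_force: [0.9, -1.1, 1.3]
gripper_width: -0.0001
```

Call:
{"op": "move_arm", "data": {
  "rows": "-3 0 -1 0;-5 0 -2 0;-7 -1 -3 0;-10 -1 -4 0;-12 -1 -5 0"
}}

```text
t: 20.65
position: [0.5287, 0.1036, 0.193]
eef_rot: [0.999, 0.036, -0.0, 0.0]
wrist_force: [0.2, 0.1, 0.8]
gripper_width: 0.0
```

Call:
{"op": "move_arm", "data": {
  "rows": "-2 0 -1 0;-4 0 -3 0;-6 0 -4 0;-9 -1 -6 0;-11 -1 -7 0"
}}

```text
t: 21.15
position: [0.5177, 0.1026, 0.1859]
eef_rot: [0.999, 0.036, -0.0, -0.0]
wrist_force: [0.6, 0.2, 0.1]
gripper_width: -0.0003
```

Call:
{"op": "move_arm", "data": {
  "rows": "-1 0 -1 0;-2 0 -2 0;-4 0 -3 0;-5 0 -4 0;-6 0 -5 0"
}}

```text
t: 21.65
position: [0.5121, 0.1025, 0.1812]
eef_rot: [0.999, 0.036, 0.0, 0.0]
wrist_force: [1.9, -0.9, 1.6]
gripper_width: 0.0001
```

Call:
{"op": "move_arm", "data": {
  "rows": "0 0 0 0;0 0 0 0;0 0 0 0;0 0 0 0;0 0 0 0"
}}

```text
t: 22.15
position: [0.5119, 0.1027, 0.1811]
eef_rot: [0.999, 0.036, -0.0, -0.0]
wrist_force: [-0.1, -0.4, 0.5]
gripper_width: -0.0002
```

```bash
sed -i '/^    for k,im/,$d;/^if len/d' look.py; python3 look.py a5; python3 da.py a5s; python3 - <<'E'
import cv2
g=lambda n:cv2.cvtColor(cv2.imread(f'pics/{n}.png'),cv2.COLOR_BGR2GRAY).astype(int)
print('\n'.join(' '.join('%3d'%v for v in r) for r in (g('a5s')-g('a3s'))[218:236,294:312]))
E
```

```text
22.15 [0.51193504 0.10268403 0.18114004] [-0.08877551 -0.36101807  0.52755173]
a5s [(np.float64(0.8), 425), (np.float64(0.82), 394), (np.float64(0.78), 362), (np.float64(0.84), 322)]
 -3   0   0   2   0  -1  -2   1  -1   3   0  -1   0  -2   1  -2   0  -5
 -2   4   1  -2   0   2  -2  -1   2   1   1   0  -1   0   3  -1  -1   0
  1   2   0  -1   2   1  -2   2  -2   0  -2   0   0   1  -1   0   0   2
 -3   2  -3  -2   1  -2  -1   1   1  -1 -12 -10  -7  -3   1  -1  -1   1
  2  -1  -4  -1   0   1   1  -2  -3  -4 -10 -11 -21 -13   2  -1   1  -1
  0  -1  -2   0  -1  -3   0   1  -6 -13  -3  -3 -23 -15   1  -1  -1  -1
 -1  -2  -2   2  -3   3  -2   1  -8 -19 -14  -9 -25 -16  -4  -2  -2  -1
 -5  -2   2  -1  -3  -1   2  -1  -9 -18 -12 -23 -34 -29  -4   1  -3   1
  4  -1   4   6   0  -1  -3   3  -4 -18 -20 -21 -26 -22  -4   2   0  -2
  5   0   2  -2   5  -1   1  -3  -1  -6 -13  -7  -8  -4  -2  -4   1   0
 -3  -3  -2  -2   3   5   0  -3   3  -1  -3  -1  -1   0  -1   2   2  -2
  1  -3   0  -1   0   0  -5   0   0  -1  -1  -2  -2  -1  -4   1   2   4
 -1   1   2  -1   2   1  -1   0   1   1  -1   0   1   0   0   0   1   3
 -3   1   2  -4  -2   1  -1   2  -1   0   2   1   1   1   1  -3  -1   2
  4  -1  -5   1   2   0  -1   0  -1  -3  -1   0   6   1   0   0  -2  -2
  0  -1  -1   1  -2   0   2   1  -1   3  -1  -3   1  -2   3  -4  -4   3
 -1   4  -1   4   1   0   2   2  -2   1   0  -1  -2   2   2   0  -1   3
  0  -2   0   0   2   2   1  -1   0  -3   2   0   1  -1  -1  -4   2  -1
```

Between the same-pose frames at drum 0.80 and 1.85, a new ball-sized blob appeared in the cup at scene pixel (304.5,224), so ball 2 has dropped. I'll stop here, lift off and check.

Call:
{"op": "move_arm", "data": {
  "rows": "1 0 15 0;2 0 35 0;3 0 60 0;3 0 80 0;3 0 95 0"
}}

```text
t: 22.75
position: [0.5156, 0.1027, 0.278]
eef_rot: [0.999, 0.036, 0.001, -0.0]
wrist_force: [-0.0, 0.4, -0.0]
gripper_width: 0.0002
```

Call:
{"op": "move_arm", "data": {
  "rows": "-10 -30 5 0;-22 -70 15 0;-36 -115 20 0;-50 -160 20 0;-64 -205 20 0"
}}

```text
t: 23.25
position: [0.4505, -0.1038, 0.2968]
eef_rot: [0.999, 0.037, 0.001, 0.0]
wrist_force: [0.8, -1.2, 0.0]
gripper_width: -0.0
```

Call:
{"op": "move_arm", "data": {
  "rows": "-12 -40 0 0;-25 -80 0 0;-38 -120 0 0;-50 -160 0 0;-60 -190 0 0"
}}

```text
t: 23.75
position: [0.3901, -0.2946, 0.2963]
eef_rot: [0.999, 0.035, 0.0, 0.0]
wrist_force: [-0.1, -0.2, -0.4]
gripper_width: -0.0001
```

Call:
{"op": "move_arm", "data": {
  "rows": "0 -10 0 0;0 -10 0 0;0 -10 0 0;0 -10 0 0;0 -10 0 0"
}}

```text
t: 24.25
position: [0.3916, -0.3011, 0.2963]
eef_rot: [0.999, 0.037, 0.0, -0.0]
wrist_force: [0.1, -0.7, -0.2]
gripper_width: -0.0003
```

```bash
python3 look.py a6; python3 da.py a6s; python3 - <<'E'
import cv2,numpy as np
a,b=cv2.imread('pics/scene0.png'),cv2.imread('pics/a6s.png');t=cv2.imread('pics/a6t.png')
r=lambda im,r0,r1,c0,c1,s:cv2.resize(im[r0:r1,c0:c1],s,interpolation=cv2.INTER_CUBIC)
top=np.hstack([r(b,145,245,240,340,(400,400)),r(t,165,265,240,340,(400,400))])
bot=np.hstack([r(x,195,240,285,330,(200,200)) for x in(a,cv2.imread('pics/a3s.png'),cv2.imread('pics/a5s.png'),b)])
cv2.imwrite('pics/fin.png',np.vstack([top,bot]))
g=lambda n:cv2.cvtColor(cv2.imread(f'pics/{n}.png'),cv2.COLOR_BGR2GRAY).astype(int)
print('\n'.join(' '.join('%3d'%v for v in q) for q in (g('a6s')-g('scene0'))[218:234,296:312]))
E
```

```text
24.25 [ 0.39161744 -0.30114981  0.296323  ] [ 0.14138819 -0.72506915 -0.17123687]
a6s [(np.float64(0.8), 584), (np.float64(0.82), 563), (np.float64(0.84), 486), (np.float64(0.78), 484)]
  6   7   7   6   9   5   4   7  10   9  10   6   9   8   8   8
  7   7  11   5  10  11   8   7   7   9   8   9  10   8   8   6
  7   5   8  11   9   9   6   9  13  10  10   5   8   7   8   9
  7   5  10   9   7   8   7   4  -1   0   1   3  10  10   3  10
  6   8   7   8   6   4   4  -4  -8  -6 -16  -3   7   9  10   5
  5   6   7   6   4  -4 -17 -19  -6  -6 -19  -6   7   4   8   6
  6  10   9   5  -5 -10 -22 -26 -26 -19 -16  -9   6  10   9   7
  7   8   5   0 -11  -9 -24 -25 -25 -28 -24 -21   3  10   9   5
  8   7   8  -2 -16 -17 -18 -36 -36 -33 -30 -11   5   7   4   4
  8   8   4   2  -8 -18 -23 -31 -30 -28 -17   0   8   8   4   4
  4   8   8   7   4  -7 -17 -26 -23 -10   2   1   5   7   3   3
  5   6   9   9   7   5  -8 -17 -10   2   1  -2   5   8   8   3
  6   6   7  11   9   7   1  -2   0   1  -6  -5   8   4   6   4
  5   4   7   6   8   9   2   0   4   4   1   9   8   5   6   2
  6   9   7   6   9   7   7   6   9  10   6   9   5   5   2   0
  4   6   4   7   5   7   9   8   6   4   6   8   3   6   2   5
```

View pics/fin.png

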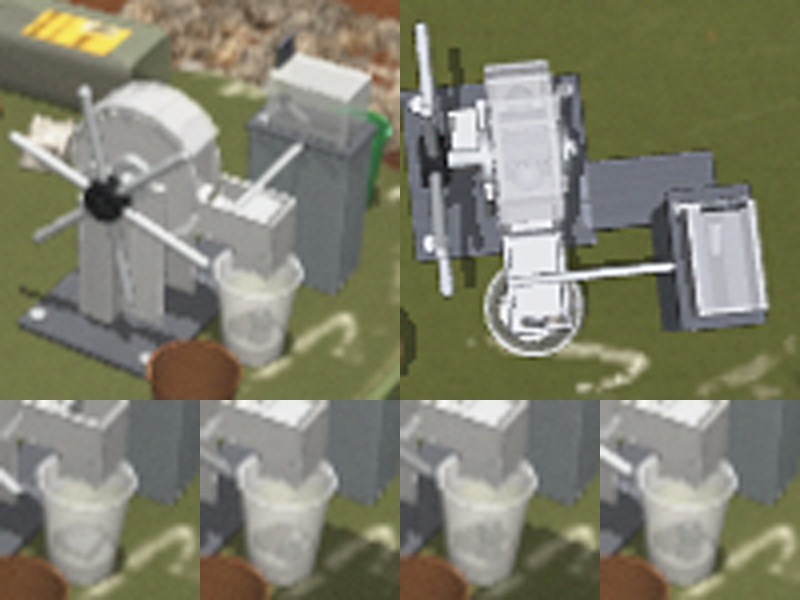

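```bash
python3 -c "
from cell import sign_off
print(sign_off())"
```

```text
the job is handed in; nothing more can be done
None
```

I did the steps in the order asked and handed the job in at 24.3 s, with the arm clear of everything. The simulator gave no verdict.

- **Guard and lever:** I tipped the guard open by its fin and pushed the gate lever rearwards until it stopped. At the stop the force rose from about 2 N to about 10 N with no further travel. I then pushed the guard forward from behind until it fell shut.
- **Drum:** Two slow spoke pushes turned the drum from about 0.01 to about 1.85 rad. That is past the second ball's release (1.6–1.7) and short of the third's (2.65).

**Last checks:**
- **Scene:** The final picture shows the guard shut, the flap open in the chute, and the cup in place with balls in it. I did not check the loose things lying about one by one in it.
- **Second ball:** A ball-sized blob appeared in the cup between 0.80 and 1.85 rad.
- **Total in the cup:** The whole new blob covers about two balls' area.
- **First ball:** This was less clear. My automatic check found nothing at 0.68 rad because arm shadow and the clear cup hid it. That it dropped rests on the total blob area and the drum angle.
- **Balls 3 and 4:** I did not see them in the drum. That they stayed there rests on the drum angle alone.

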